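# Flick the pawl of a loading stand free and lower its load

### The arm

A 7-joint arm with a two-finger parallel gripper is mounted at the origin on the work surface. World frame = base frame: x ahead of the robot, y to its left, z up, the work surface at z = 0. Lengths are in m, angles in rad, forces in N, time in s.
With the tool pointing down it reaches from about 0.4 to 0.85 m from the base axis. Payload 4.5 kg.
Tool frame: the origin (TCP) lies at the centre of the arm's flange, where the gripper is bolted on; the fingertips stand r.tcp_to_tips ahead of it and the grasp point (between the pads) lies 147 mm ahead of it (r.tcp_to_tips is the distance from the TCP to the fingertips, in m); x points along the fingers, y is the direction in which the jaws open and shut, and the axes are right-handed (so a half turn about x gives the same grasp; the last joint's range is limited). The gripper opens to 88 mm and grips with 3 to 60 N. Pads are 18 mm wide; open, the fingers measure 123 mm over their backs; the gripper's body (75 mm by 187 mm) begins 45 mm behind the grasp point.
Start: joints at [-1.251, 0.689, -0.195, 1.565, 0.157, 0.902, -0.215], TCP at [0.176, 0.6, 0.405] pointing down, gripper open.
Joint ranges: [-3.01, 3.01], [-0.46, 2.08], [-1.47, 1.51], [0.13, 2.56], [-1, 4.14], [0.04, 2.09], [-2.66, 2.66]. Speed limits (rad/s): [2.57, 2.57, 3.14, 3.14, 3.14, 3.14, 3.14].

### API

Orientations are given as a unit quaternion [x, y, z, w].
In Python, from plant import r, eyes gives the robot as it stands.
- The arm moves only by the tool carry_out, never from a script. Its argument "targets" is text: rows parted by semicolons, each of 5 numbers parted by spaces: the opening, from 0 (shut) to 1 (fully open), then the shift along the tool's x, y, z in mm, then the turn about the tool's x in rad. A call has 1 to 20 rows; each row shifts and turns the commanded pose from where the row before left it, along the tool's axes as they then stand; what a row does not reach is not made up. A row lasts 1/12 s, in which the tool goes at most 41.7 mm and 7.16 degrees, less where a joint would pass 70% of its speed; a pose out of reach is approached as far as the arm can. A call is refused whole if a number of a shift passes 41.7 or a number of a turn 0.125, either way. A call with a gripper value outside its range is refused whole. The fingers move at their own pace and stop on an object; "force" is the grip in N (left out, the last holds). Time passes only in rows, so rows that do not move let the fingers close. It gives the time, the measured TCP pose, the force and the opening at its end, in the units of the state.
- r.get_state(): the state, without advancing time (a new reading comes with each control period).
- eyes.snapshot(name): name is "scene" or "top" or "wrist"; returns (picture, depth): 400x640x3 uint8, blue, green, red; 400x640 float32, m along the optical axis (not along the pixel's ray), 0 where there is no reading.
- eyes.camera_params(name): a dict with "intrinsics" (3x3 intrinsics, pixels), "rvec" (rotation vector, rad) and "tvec" (3), from world to camera coordinates, as OpenCV has them; the wrist camera has in their place "T_tool_cam" (4x4, takes a point from camera to tool coordinates, whose origin is the TCP and whose axes are the tool frame's). Camera axes: x right, y down, z forward; pixel columns grow to the right and rows downward; lengths in m; the calibration is good to about 2 mm. The wrist camera is an equidistant fisheye: a pixel r from the principal point sees the ray r / f radians off the axis. A picture is of the moment at which its call begins: read the wrist's pose just before it. camera_params takes no time and is no camera call.
- r.finish_job(): hands the job in, once; it reports no verdict.
The state is a dict: "clock": time; "q": joint angles; "qd": joint speeds; "joint_torque": joint torques, N m; "tool_pos": TCP position; "eef_rot": TCP orientation; "contact_force": force on the tool from outside, world axes, zero at the start; "moment": the same for the moment, N m; "opening": opening from 0.0 (shut) to 1.0 (fully open).
Only numpy, scipy, OpenCV 4.12 (cv2) and the standard library are available. Lean on these libraries where they do the work, as an engineer would, in place of code of your own. Each camera call takes 0.05 s, during which the arm holds its last target.

### The job

Two loading stands are on the bench; start the test on the one with the orange weights. Take the yellow-handled rod from its cradle, flick the stand's red pawl up and right over with the rod (do not touch the pawl with the gripper) so that it stays thrown back, put the rod back in its cradle, and gently push the load down by its knob until it rests fully on the specimen. Leave the grey stand and everything else on the bench as they are.

Things in the scene. Friction and masses are not known exactly. Their poses are not given: they have to be found in the camera images.
- rod: loose release rod: 10 mm square steel bar with a yellow handle. Origin at the handle's centre, x along the bar to the working tip, 150 mm away. Behind the handle: bare bar, then a dark 18 mm square end knob 60 to 80 mm behind the origin. 180 g, balanced within 10 mm of the handle's centre. At the start it lies level in its cradle
- rod_grip (a point): centre of the rod's handle, 16 mm square in section and 60 mm long (along x); axes as the rod. 50 mm over the bench at the start
- rod_tip (a point): centre of the rod's working end face, 150 mm along +x from rod_grip
- cradle_seat (a point): where rod_grip lies when the rod is home in its fixed cradle (x = direction of the tip, z up). Two aluminium yokes, 8 mm thick, at x = +70 and -45 mm; each carries the bar's underside 45 mm over the bench between cheeks 14 mm apart at the bottom, 27 mm at the top (64 mm up). Base 170 x 60 x 10 mm; free space beside and under the handle
- pivot_orange (a point): pivot of the red pawl on the orange stand, 105 mm over the bench, mid-width of the pawl; axes as the stand. The pawl is a flat arm 75 mm long, 16 mm wide (x), 7 mm thick, swinging in this frame's plane x = 0. Locked, it slants 45 deg up towards -y, so a level rod along x fits under it. Behind: a grey post (x from +14 mm, |y| under 13, up to z = +12 mm)
- nose_orange (a point): centre of the pawl's 8 mm round nose, 75 mm from the pivot; locked it is at y = -53, z = +53 mm from the pivot, 5 to 9 mm below a tooth of the steel rack that is part of the load. The teeth reach to y = -51 mm from the pivot, the rack spans z = -40 to +110 mm there over the load's travel
- guard_orange (a point): middle of the cross bar of the black guard hoop in front of the pawl: 10 mm round bar, in the plane 48 mm in front (-x) of the pivot, axes as the stand. Cross bar 80 mm above the pivot; uprights 55 mm either side of this point, down to the base. The rod reaches through the hoop to the pawl
- pawl_orange (a joint): swing of the pawl, rad: 0 locked in the rack (45 deg above level, on the -y side), growing as the nose goes up and over; 0.785 straight up; 1.75 its far stop on the +y side. No spring, 60 g, nearly free: let go below 0.785 it falls back into the rack, beyond that it falls over to the far stop and stays
- knob_orange (a point): top centre of the black push knob (34 mm across) on the orange load; 245 mm over the bench with the load fully up, 195 mm fully down. Two 84 mm orange disc weights are right below; a steel guide column, 20 mm thick and 225 mm tall, stands 62 mm behind it (+x of the stand)
- load_orange (a joint): how far the load has gone down, m: 0 to 0.004 at the start, 0.05 with its foot on the green specimen (end stop). The guide is stiff: the load does not fall by itself, 4 to 9 N push it down slowly. While the pawl is locked it goes down at most about 10 mm, then a tooth sits on the pawl
- stand_orange: fixed loading stand with orange weights; origin under the base, x from front (robot side) to back, y to the left seen from the robot. White base 170 mm (x) by 235 mm (y from -110 to +125), 20 mm high. Pivot at (-22, 63, 105) mm, knob axis at (0, -55) mm, specimen top 65 mm up; the knob is the highest point
- stand_grey: the same stand with grey weights, same shape and layout; to be left as it is
- pawl_grey (a joint): pawl of the grey stand, as pawl_orange
- load_grey (a joint): load of the grey stand, as load_orange
- bottle: loose clear plastic bottle, 56 mm across, 140 mm tall, standing in front of the stands; origin under its centre
- disc: loose bare-steel disc weight, 84 mm across, 25 mm high, lying on the bench; origin under its centre
- jar: loose amber jar with black lid, 60 mm across, 80 mm tall; origin under its centre
- cup: loose white cup, 70 mm across, 70 mm tall; origin under its centre
- puck: loose green specimen, 28 mm across, 18 mm high, on the bench between the two stands; origin under its centre
- wrench: loose wrench, 140 mm long, flat on the bench
- brush: loose brush, 160 mm long, flat on the bench
Not all that is in view belongs to the job. Of the things like the rod, leave any that is green; of the rest the larger one is meant.

How it is judged:
By the outcome, as a careful person would: the job done as asked, in the order asked, and still so for the second after the job is handed in, with the robot touching nothing.
It also fails if it takes over 72 s, if anything falls off the work surface, if the arm or the gripper's body presses on something with over 40 N, if the wrist force passes 120 N, or if a joint passes its speed limit or range.

## Working session

There is one attempt and no reset: what is moved stays moved. The work goes in short steps, Python scripts to look and compute and a tool call to move; the robot and the scene stay as the last step left them, time stands still between calls to the robot, and variables do not carry over. Pictures are saved under pics/ and viewed, and the job is handed in when it is done.

Besides the shell and the picture viewer there is one more tool, called after ">>>" as name(argument=value, ...) on one line, values as JSON. carry_out: Moves the arm, as the interface text tells. Its arguments: {"type":"object","properties":{"targets":{"type":"string"},"force":{"type":"number"}},"required":["targets"]}

```bash
ls; mkdir -p pics; python3 - <<'E'
from plant import r, eyes
import cv2, json
print(r.get_state(), r.tcp_to_tips)
for n in ("scene","top","wrist"):
    p,d=eyes.snapshot(n); cv2.imwrite(f"pics/a_{n}.png",p)
    import numpy as np; np.save(f"pics/a_{n}.npy",d)
    print(n,eyes.camera_params(n))
E
```

```text
pics
{'clock': 0.0, 'q': array([-1.25119385,  0.68996015, -0.19454354,  1.56633674,  0.15727983,
        0.90248363, -0.21507205]), 'qd': array([-4.13276319e-04, -6.48174058e-04, -1.38476550e-05, -6.95459003e-04,
        4.20993650e-04,  1.56113551e-03, -8.70176292e-06]), 'joint_torque': array([-7.49030714e-04, -5.27572203e+01, -1.26682732e+00, -1.53431869e+01,
       -5.25305572e-02,  6.46001790e-03,  1.68012766e-04]), 'tool_pos': array([0.1761235 , 0.59933043, 0.40392732]), 'eef_rot': array([ 0.10002741,  0.69996168, -0.10129305,  0.69984847]), 'contact_force': array([-0.39570913, -0.60732212, -0.09972925]), 'moment': array([ 0.01390055,  0.01820988, -0.01024008]), 'opening': 1.0003403885179638} 0.166
scene {'intrinsics': array([[456.87400894,   0.        , 318.67698842],
       [  0.        , 456.87400894, 203.93899629],
       [  0.        ,   0.        ,   1.        ]]), 'rvec': array([ 1.94601945,  1.47274389, -0.60697394]), 'tvec': array([-0.21172057, -0.1616301 ,  1.78893441])}
top {'intrinsics': array([[504.35440848,   0.        , 323.29677915],
       [  0.        , 504.35440848, 192.91721521],
       [  0.        ,   0.        ,   1.        ]]), 'rvec': array([ 2.1419992 , -2.10373481,  0.22110088]), 'tvec': array([0.08161033, 0.46576525, 1.87969039])}
wrist {'intrinsics': array([[309.70691629,   0.        , 324.66068785],
       [  0.        , 309.70691629, 203.29219581],
       [  0.        ,   0.        ,   1.        ]]), 'T_tool_cam': array([[ 1.43382254e-03, -2.90408855e-01,  9.56901584e-01,
         2.00520183e-02],
       [ 9.99998972e-01,  3.84417615e-04, -1.38173331e-03,
        -1.23554783e-05],
       [ 3.34177623e-05,  9.56902581e-01,  2.90409107e-01,
        -7.49917840e-02],
       [ 0.00000000e+00,  0.00000000e+00,  0.00000000e+00,
         1.00000000e+00]])}
```

View pics/a_scene.png

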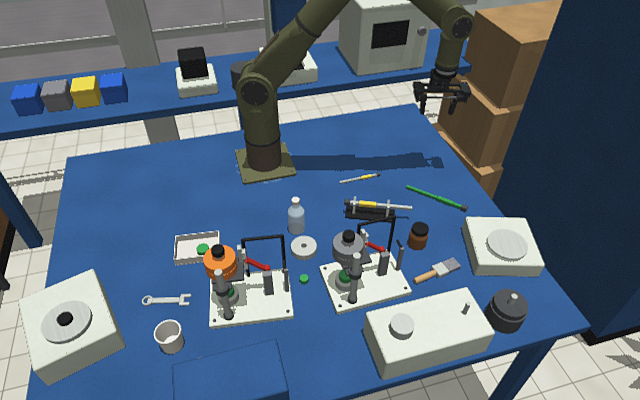

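View pics/a_top.png

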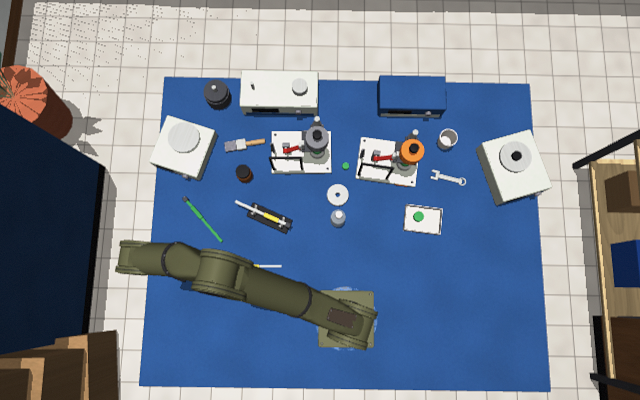

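View pics/a_wrist.png

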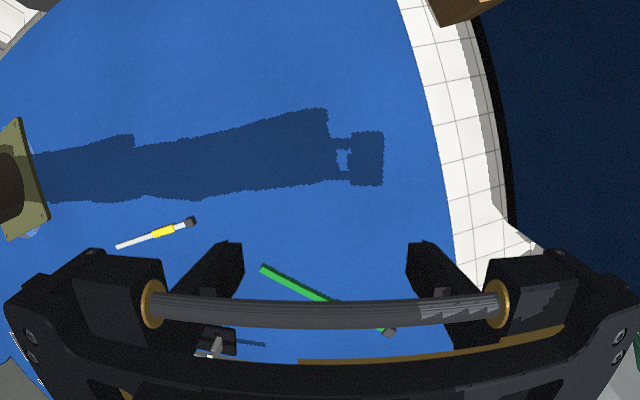

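```bash
cat > h.py <<'E'
import numpy as np, cv2
from scipy.spatial.transform import Rotation as R
from plant import r, eyes
def cam(n):
    c=eyes.camera_params(n); return c['intrinsics'],R.from_rotvec(c['rvec']).as_matrix(),c['tvec']
def unproj(n,u,v,d):
    K,Rm,t=cam(n); p=np.array([(u-K[0,2])/K[0,0]*d,(v-K[1,2])/K[1,1]*d,d]); return Rm.T@(p-t)
def ray(n,u,v):
    K,Rm,t=cam(n); return -Rm.T@t, Rm.T@np.array([(u-K[0,2])/K[0,0],(v-K[1,2])/K[1,1],1])
def atz(n,u,v,z):
    o,d=ray(n,u,v); return o+d*(z-o[2])/d[2]
def proj(n,P):
    K,Rm,t=cam(n); p=Rm@np.asarray(P)+t; return K[0,0]*p[0]/p[2]+K[0,2],K[1,1]*p[1]/p[2]+K[1,2]
def wpose(s):
    T=np.eye(4);T[:3,:3]=R.from_quat(s['eef_rot']).as_matrix();T[:3,3]=s['tool_pos'];return T
def wray(T,u,v):
    c=eyes.camera_params('wrist');K=c['intrinsics'];X=T@c['T_tool_cam']
    d=np.array([u-K[0,2],v-K[1,2]]);rr=np.hypot(*d);th=rr/K[0,0]
    k=np.array([d[0]/rr*np.sin(th),d[1]/rr*np.sin(th),np.cos(th)])
    return X[:3,3],X[:3,:3]@k
def wproj(T,P):
    c=eyes.camera_params('wrist');K=c['intrinsics'];X=np.linalg.inv(T@c['T_tool_cam'])
    p=X[:3,:3]@np.asarray(P)+X[:3,3];th=np.arctan2(np.hypot(p[0],p[1]),p[2]);n=np.hypot(p[0],p[1])
    return K[0,0]*th*p[0]/n+K[0,2],K[0,0]*th*p[1]/n+K[1,2]
def tri(rays):
    A=0;b=0
    for o,d in rays:
        d=d/np.linalg.norm(d);M=np.eye(3)-np.outer(d,d);A=A+M;b=b+M@o
    P=np.linalg.solve(A,b)
    return P,[np.linalg.norm((np.eye(3)-np.outer(d,d)/(d@d))@(P-o)) for o,d in rays]
def crop(src,x0,y0,x1,y1,k,out):
    p=cv2.imread(src) if isinstance(src,str) else src
    cv2.imwrite(out,cv2.resize(p[y0:y1,x0:x1],None,fx=k,fy=k,interpolation=cv2.INTER_CUBIC))
E
python3 - <<'E'
from h import *
crop('pics/a_top.png',220,180,320,240,8,'pics/b1.png')
crop('pics/a_top.png',260,110,440,200,4,'pics/b2.png')
crop('pics/a_scene.png',320,160,480,260,5,'pics/b3.png')
crop('pics/a_scene.png',160,200,320,340,4,'pics/b4.png')
E
```

```text
(no output)
```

View pics/b1.png

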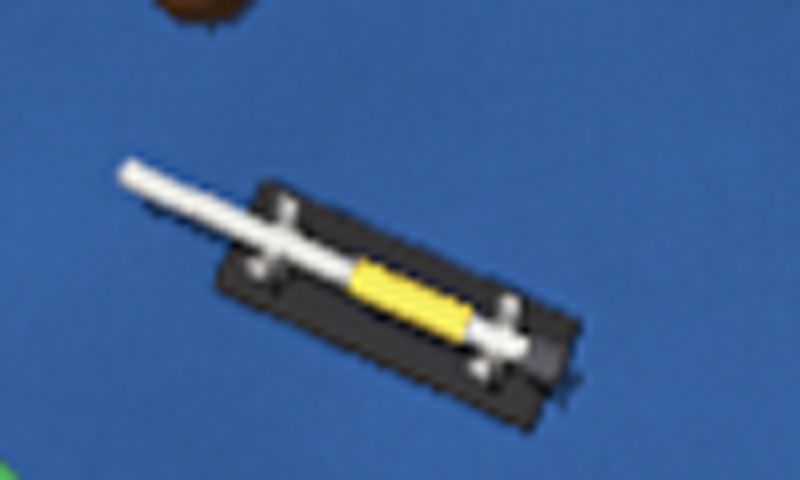

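View pics/b2.png

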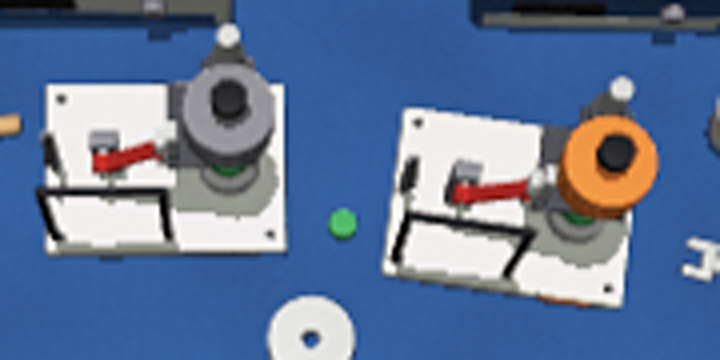

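View pics/b3.png

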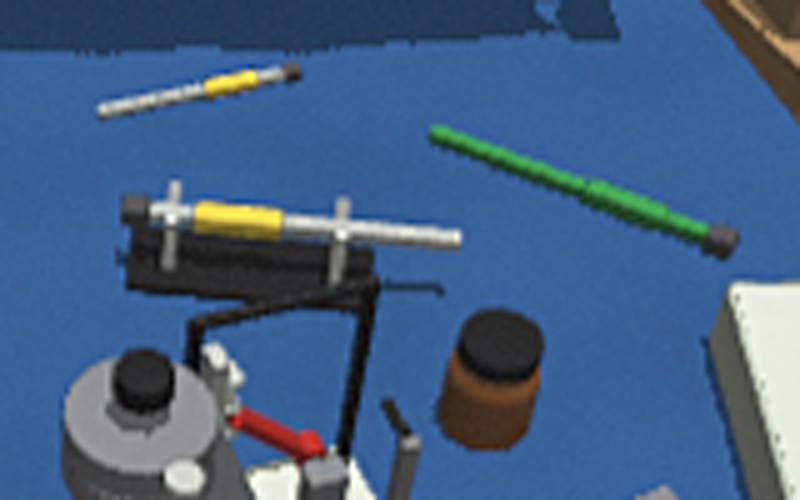

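View pics/b4.png

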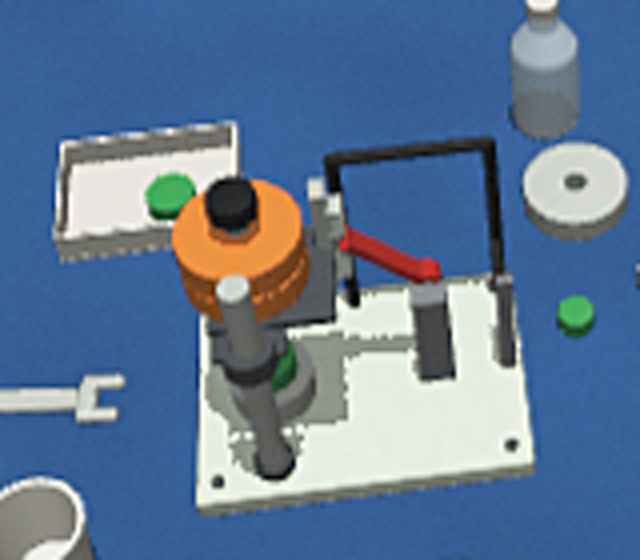

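```bash
cat > fit.py <<'E'
from h import *
from scipy.optimize import least_squares
def fit(obs,x0):
    def f(p,full=False):
        c,s=np.cos(p[2]),np.sin(p[2]);o=[]
        for n,u,v,(X,Y,Z) in obs:
            q=proj(n,[p[0]+c*X-s*Y,p[1]+s*X+c*Y,Z]); o+=[q[0]-u,q[1]-v]
        return np.array(o)
    s=least_squares(f,x0,loss='soft_l1');return s.x,f(s.x).reshape(-1,2).round(1)
E
python3 - <<'E'
from fit import *
obs=[('top',360.75,136.75,(.085,.125,.02)),('top',356,178.3,(-.085,.125,.02)),('top',415.5,186.3,(-.085,-.11,.02)),
('top',362,163.75,(-.07,.118,.185)),('top',393,168.25,(-.07,.008,.185)),
('scene',210,325.5,(.085,-.11,.02)),('scene',293.5,315.5,(.085,.125,.02)),
('scene',242.5,240,(-.07,.008,.185)),('scene',282.5,236.25,(-.07,.118,.185)),
('top',413.75,148.25,(0,-.055,.243)),('scene',218,248.75,(0,-.055,.243))]
x,res=fit(obs,[.7,-.1,0]);print(x,res)
# rod
s=[('tip',235.6,201.6,None),('grip',271.2,217.2,None),('knob',288.3,224.3,None)]
S=lambda u,v:(320+u/5,160+v/5)
for a,b,nm in (((235.6,201.6),S(459,239),'tip'),((271.2,217.2),S(238,219),'grip')):
    P=tri([ray('top',*a),ray('scene',*b)]);print(nm,P, atz('top',*a,.05),atz('scene',*b,.05))
d=np.load('pics/a_top.npy');print(unproj('top',271,217,d[217,271]),unproj('top',414,148,d[148,414]))
for nm,u,v in (('bottle',338,213),('disc',338,195)): print(nm,atz('top',u,v,0.14 if nm=='bottle' else .025))
E
```

```text
[ 0.60214228 -0.16792672 -0.11462838] [[-0.3 -0.5]
 [-0.7 -0.6]
 [-0.2 -0.7]
 [-0.8 -0.2]
 [-1.2 -0.7]
 [-1.3  0.4]
 [-0.1 -1.5]
 [ 0.  -0.7]
 [-0.4 -1.7]
 [ 0.5 -1.7]
 [-1.6 -0.8]]
tip (array([0.42499487, 0.42461208, 0.04662335]), [np.float64(0.0027082612294061165), np.float64(0.0027082612294060944)]) [0.42337805 0.42146948 0.05      ] [0.42835479 0.42554668 0.05      ]
grip (array([0.36732027, 0.28696485, 0.0474409 ]), [np.float64(0.002140168327295234), np.float64(0.002140168327295224)]) [0.36627098 0.28467176 0.05      ] [0.37005922 0.28801705 0.05      ]
[0.36604375 0.28483169 0.0565705 ] [ 0.5912157  -0.22214741  0.24104109]
bottle [0.37270837 0.03673529 0.14      ]
disc [0.461189   0.03296766 0.025     ]
```

```bash
python3 - <<'E'
from h import *
s=r.get_state();T=wpose(s);print(T.round(4))
g=np.array([.3675,.2865,.05]);t=np.array([.4255,.4240,.05])
print(np.degrees(np.arctan2(*(t-g)[[1,0]])))
# hover target: grasp point 120mm above grip
for h in (.12,):
    P=g+[0,0,.147+h]; print(T[:3,:3].T@(P-T[:3,3]))
E
```

```text
[[-3.000e-04  2.818e-01  9.595e-01  1.761e-01]
 [-1.300e-03  9.595e-01 -2.818e-01  5.994e-01]
 [-1.000e+00 -1.400e-03  1.000e-04  4.041e-01]
 [ 0.000e+00  0.000e+00  0.000e+00  1.000e+00]]
67.12909844913156
[ 0.08746627 -0.24618929  0.27179399]
```

>>> carry_out(targets="1 0 -27.3 30.2 0;1 0 -27.3 30.2 0;1 0 -27.3 30.2 0;1 0 -27.3 30.2 0;1 0 -27.3 30.2 0;1 0 -27.3 30.2 0;1 0 -27.3 30.2 0;1 0 -27.3 30.2 0;1 0 -27.3 30.2 0;1 0 0 0 -0.1214;1 0 0 0 -0.1214;1 0 0 0 -0.1214;1 0 0 0 -0.1214;1 0 0 0 -0.1214;1 0 0 0 -0.1214;1 0 0 0 -0.1214;1 0 0 0 -0.1214;1 0 0 0 -0.1214;1 0 0 0 -0.1214;1 0 0 0 -0.1214")

```text
clock: 1.82
tool_pos: [0.3677, 0.2872, 0.4046]
eef_rot: [-0.356, 0.611, 0.356, 0.611]
contact_force: [-0.7, -0.2, -0.1]
opening: 1.002
```

>>> carry_out(targets="1 10 0 0 -0.1216;1 10 0 0 0;1 0 0 0 0", force=45)

```text
clock: 2.07
tool_pos: [0.3675, 0.2865, 0.383]
eef_rot: [-0.39, 0.591, 0.39, 0.589]
contact_force: [0.5, -0.2, -0.0]
opening: 1.0
```

```bash
python3 - <<'E'
from h import *
s=r.get_state();T=wpose(s);np.save('pics/c_T.npy',T);print(s['q'].round(3),T.round(3))
p,d=eyes.snapshot('wrist');cv2.imwrite('pics/c.png',p)
E
```

```text
[-0.345  0.584 -0.65   2.039  0.545  0.698  1.393] [[-0.003 -0.92   0.392  0.367]
 [-0.002  0.392  0.92   0.287]
 [-1.     0.002 -0.003  0.383]
 [ 0.     0.     0.     1.   ]]
```

View pics/c.png

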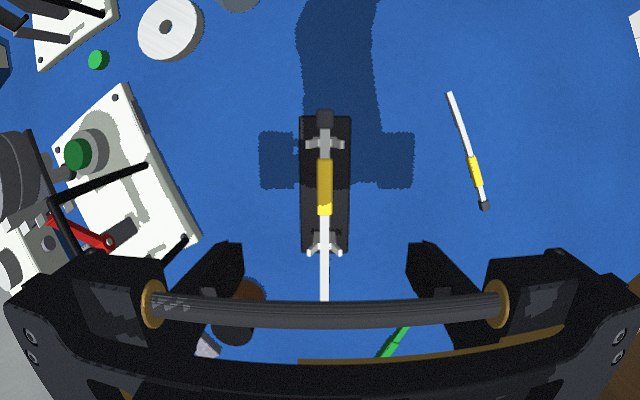

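```bash
python3 - <<'E'
from h import *
crop('pics/c.png',275,100,375,310,3,'pics/c2.png')
E
```

```text
(no output)
```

View pics/c2.png

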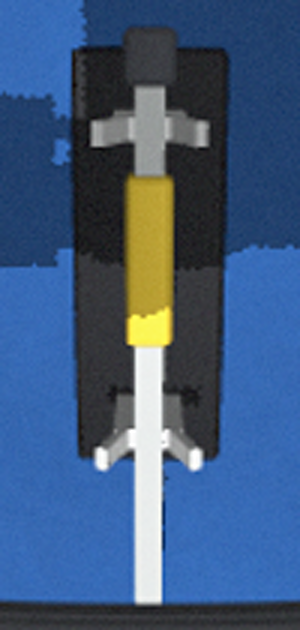

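```bash
python3 - <<'E'
from h import *
T=np.load('pics/c_T.npy')
def wz(u,v,z):
    o,d=wray(T,u,v);return o+d*(z-o[2])/d[2]
a=wz(324.9,159.3,.058);b=wz(324.6,215.3,.058);print(a,b,(a+b)/2,np.linalg.norm(a-b),np.degrees(np.arctan2(b[1]-a[1],b[0]-a[0])))
k=wz(325,128,.059);tp=wz(324.5,300,.055);print(k,tp,np.degrees(np.arctan2(tp[1]-k[1],tp[0]-k[0])))
m=(a+b)/2;o=T[:3,3];print('tool offs of m', T[:3,:3].T@(m-o))
# heights
for n,q in (('top',(271.2,217.2)),('scene',(320+238/5,160+219/5))):
    print(n,tri([wray(T,324.75,187.3),ray(n,*q)]))
d0=proj('top',m);print(d0,proj('scene',m))
E
```

```text
[0.35526049 0.25952979 0.058     ] [0.37853184 0.31332888 0.058     ] [0.36689617 0.28642933 0.058     ] 0.05861653346248369 66.60860285372911
[0.34293331 0.2308593  0.059     ] [0.42089757 0.41234867 0.055     ] 66.75259368212105
tool offs of m [ 3.24989303e-01 -3.82661310e-05  7.08877425e-04]
top (array([0.36488774, 0.28357697, 0.06612138]), [np.float64(0.0010684840506311774), np.float64(0.0010684840506312377)])
scene (array([0.36772334, 0.28863607, 0.0474692 ]), [np.float64(0.0004404787839172096), np.float64(0.000440478783917303)])
(np.float64(270.5482763160078), np.float64(216.7106129775522)) (np.float64(367.0289623447862), np.float64(201.58878916394934))
```

>>> carry_out(targets="1 35 0 0 0;1 35 0 0 0;1 35 0 0.5 0;1 35 0 0 0;1 26 0 0 0;1 20 0 0 0;1 0 0 0 0;1 0 0 0 0")

```text
clock: 2.78
tool_pos: [0.3677, 0.2882, 0.1985]
eef_rot: [-0.391, 0.59, 0.39, 0.589]
contact_force: [0.3, -0.4, 0.2]
opening: 0.999
```

```bash
python3 - <<'E'
from h import *
s=r.get_state();T=wpose(s);print(s['clock'],s['q'].round(3),T.round(4))
p,d=eyes.snapshot('wrist');cv2.imwrite('pics/d.png',p)
E
```

```text
2.7833 [-0.654  0.888 -0.179  2.167  0.978  0.169  1.003] [[ 1.000e-04 -9.211e-01  3.892e-01  3.677e-01]
 [-1.800e-03  3.892e-01  9.211e-01  2.882e-01]
 [-1.000e+00 -8.000e-04 -1.600e-03  1.985e-01]
 [ 0.000e+00  0.000e+00  0.000e+00  1.000e+00]]
```

View pics/d.png

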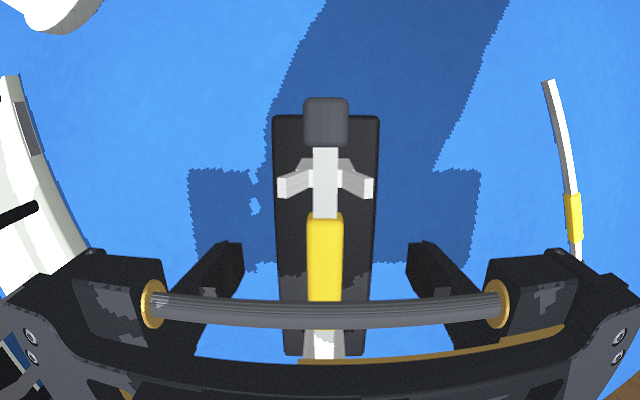

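>>> carry_out(targets="0.5 1.5 0 -1.2 0;0.2 0 0 0 0;0.1 0 0 0 0;0.1 0 0 0 0;0.1 0 0 0 0;0.1 0 0 0 0;0.1 0 0 0 0;0.1 0 0 0 0", force=45)

```text
clock: 3.5
tool_pos: [0.3675, 0.2867, 0.1973]
eef_rot: [-0.391, 0.589, 0.391, 0.589]
contact_force: [-0.4, -0.4, -0.1]
opening: 0.419
```

```bash
python3 - <<'E'
from h import *
s=r.get_state();T=wpose(s);np.save('pics/home_T.npy',T);print(s['clock'],s['q'].round(3),T.round(4),s['opening'],s['contact_force'])
E
```

```text
3.5 [-0.658  0.89  -0.168  2.171  0.986  0.156  0.997] [[ 0.000e+00 -9.212e-01  3.892e-01  3.675e-01]
 [ 2.000e-04  3.892e-01  9.212e-01  2.867e-01]
 [-1.000e+00  0.000e+00  2.000e-04  1.973e-01]
 [ 0.000e+00  0.000e+00  0.000e+00  1.000e+00]] 0.4185558981332813 [-0.36904771 -0.394654   -0.11335827]
```

Still closing; let it finish.

>>> carry_out(targets="0.1 0 0 0 0;0.1 0 0 0 0;0.1 0 0 0 0;0.1 0 0 0 0;0.1 0 0 0 0;0.1 0 0 0 0", force=45)

```text
clock: 4.0
tool_pos: [0.3674, 0.2867, 0.1972]
eef_rot: [-0.391, 0.589, 0.391, 0.589]
contact_force: [-0.6, -0.3, -0.4]
opening: 0.177
```

>>> carry_out(targets="0 -20 0 0 0;0 -30 0 0 0;0 -30 0 0 0;0 -30 0 0 0;0 0 0 0 0;0 0 0 0 0", force=45)

```text
clock: 4.5
tool_pos: [0.3678, 0.2865, 0.3081]
eef_rot: [-0.39, 0.589, 0.391, 0.59]
contact_force: [-0.3, -0.1, -1.3]
opening: 0.172
```

```bash
python3 - <<'E'
from h import *
s=r.get_state();T=wpose(s);print(s['clock'],s['q'].round(3),T.round(4),s['opening'],s['contact_force'])
p,d=eyes.snapshot('wrist');cv2.imwrite('pics/e.png',p)
p,d=eyes.snapshot('scene');cv2.imwrite('pics/e_s.png',p)
crop('pics/e_s.png',320,140,520,260,4,'pics/e2.png')
E
```

```text
4.5 [-0.429  0.701 -0.532  2.115  0.733  0.511  1.224] [[ 0.002  -0.9208  0.39    0.3678]
 [ 0.002   0.39    0.9208  0.2865]
 [-1.     -0.001   0.0026  0.3081]
 [ 0.      0.      0.      1.    ]] 0.17232293320423314 [-0.2614129  -0.08351676 -1.31270706]
```

View pics/e.png

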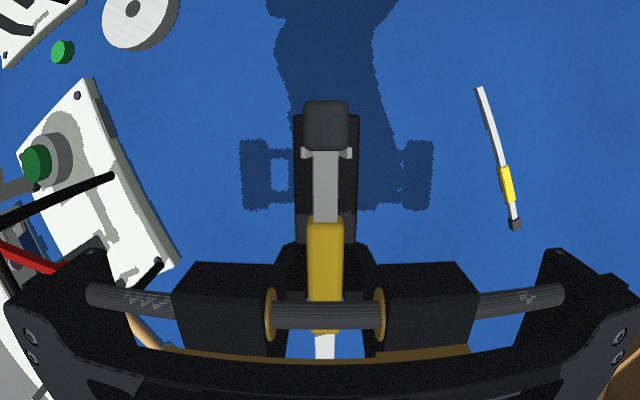

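View pics/e2.png

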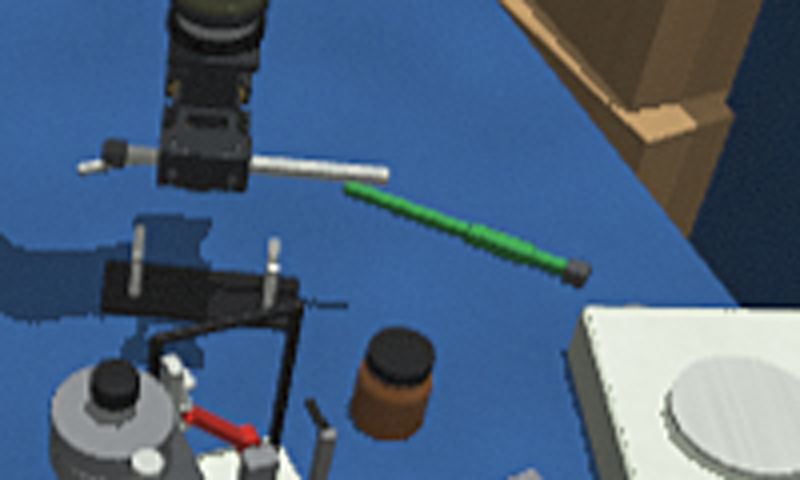

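>>> carry_out(targets="0 -40 0 0 0;0 -39 0 0 0;0 0 0 0 0.1168;0 0 0 0 0.1168;0 0 0 0 0.1168;0 0 0 0 0.1168;0 0 0 0 0.1168;0 0 0 0 0.1168;0 0 0 0 0.1168;0 0 0 0 0.1168;0 0 0 0 0.1168;0 0 0 0 0.1168;0 0 0 0 0.1168;0 0 0 0 0")

```text
clock: 5.77
tool_pos: [0.367, 0.2866, 0.3847]
eef_rot: [0.04, 0.706, -0.042, 0.705]
contact_force: [0.0, -1.3, -2.1]
opening: 0.171
```

```bash
python3 - <<'E'
from h import *
s=r.get_state();T=wpose(s);print(s['clock'],s['q'].round(3),T.round(4),s['opening'],s['contact_force'])
E
```

```text
5.7667 [-0.567  0.529 -0.298  2.049  0.265  0.603  0.408] [[-0.0016  0.1157  0.9933  0.367 ]
 [-0.003   0.9933 -0.1157  0.2866]
 [-1.     -0.0031 -0.0012  0.3847]
 [ 0.      0.      0.      1.    ]] 0.1707375065000005 [ 0.02115749 -1.3369308  -2.08051143]
```

>>> carry_out(targets="0 0 -25 3 0;0 0 -36 4.5 0;0 0 -36 4.5 0;0 0 -36 4.5 0;0 0 -36 4.5 0;0 0 -36 4.5 0;0 0 -36 4.5 0;0 0 -36 4.5 0;0 0 -36 4.5 0;0 0 -36 4.5 0;0 0 -25 3 0;0 0 -21 3 0;0 0 0 0 0;0 0 0 0 0")

```text
clock: 6.93
tool_pos: [0.3715, -0.1123, 0.3854]
eef_rot: [0.04, 0.707, -0.04, 0.705]
contact_force: [0.4, 0.6, -2.2]
opening: 0.175
```

```bash
python3 - <<'E'
from h import *
s=r.get_state();T=wpose(s);np.save('pics/f_T.npy',T);print(s['clock'],s['q'].round(3),T.round(4),s['opening'],s['contact_force'])
for n in ('wrist','scene','top'):
    p,d=eyes.snapshot(n);cv2.imwrite(f'pics/f_{n}.png',p)
crop('pics/f_scene.png',160,130,360,280,4,'pics/f2.png')
E
```

```text
6.9333 [ 0.436  0.452 -0.379  2.251  0.348  0.494  1.239] [[-1.800e-03  1.137e-01  9.935e-01  3.715e-01]
 [ 3.000e-04  9.935e-01 -1.137e-01 -1.123e-01]
 [-1.000e+00  1.000e-04 -1.800e-03  3.854e-01]
 [ 0.000e+00  0.000e+00  0.000e+00  1.000e+00]] 0.17506474818655965 [ 0.35413077  0.55074638 -2.21467644]
```

View pics/f_wrist.png

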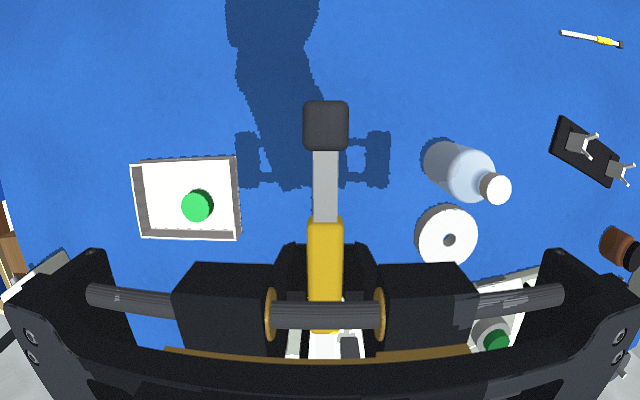

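View pics/f2.png

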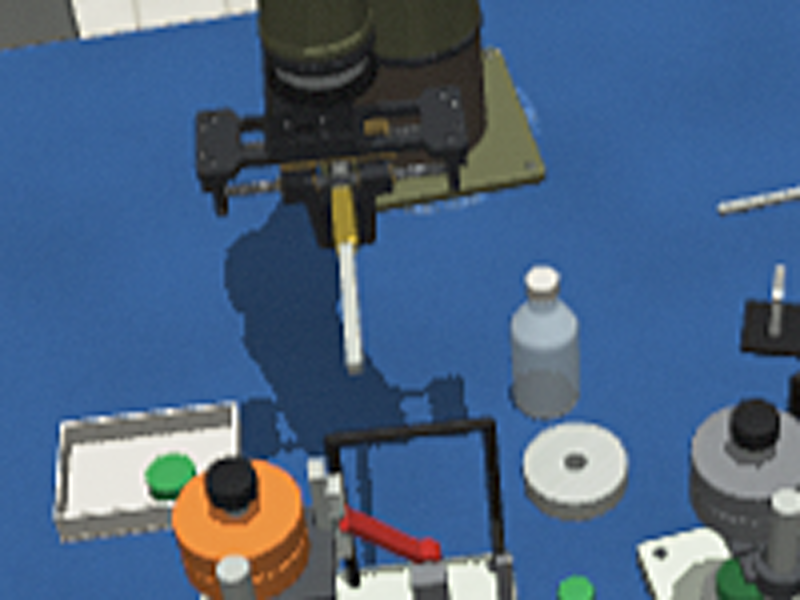

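```bash
cat > st.py <<'E'
from h import *
P0=np.array([0.60214228,-0.16792672]);YAW=-0.11462838
def S(x,y,z):
    c,s=np.cos(YAW),np.sin(YAW);return np.array([P0[0]+c*x-s*y,P0[1]+s*x+c*y,z])
def pv(x,y,z): return S(-.022+x,.063+y,.105+z)
E
python3 - <<'E'
from st import *
T=np.load('pics/f_T.npy')
tip=T[:3,:3]@[.147,0,.150]+T[:3,3];print(tip,[np.round(proj(n,tip),1) for n in('scene','top')])
img=cv2.imread('pics/f_scene.png');im2=cv2.imread('pics/f_top.png')
pts=[pv(0,0,0),pv(0,-.053,.053),pv(-.048,-.055,.08),pv(-.048,.055,.08),S(0,-.055,.243),pv(.014,-.013,.012),pv(.014,.013,.012),tip]
b=cv2.resize(img[180:330,180:340],None,fx=5,fy=5,interpolation=cv2.INTER_CUBIC)
c=cv2.resize(im2[120:200,320:440],None,fx=6,fy=6,interpolation=cv2.INTER_CUBIC)
for p in pts:
    u,v=proj('scene',p);cv2.circle(b,(int((u+.5-180)*5),int((v+.5-180)*5)),3,(255,0,255),-1)
    u,v=proj('top',p);cv2.circle(c,(int((u+.5-320)*6),int((v+.5-120)*6)),3,(255,0,255),-1)
cv2.imwrite('pics/g1.png',b[:600]);cv2.imwrite('pics/g2.png',c)
E
```

```text
[ 0.52027778 -0.12932065  0.23811868] [array([247.9, 221.2]), array([387.5, 167.4])]
```

View pics/g1.png

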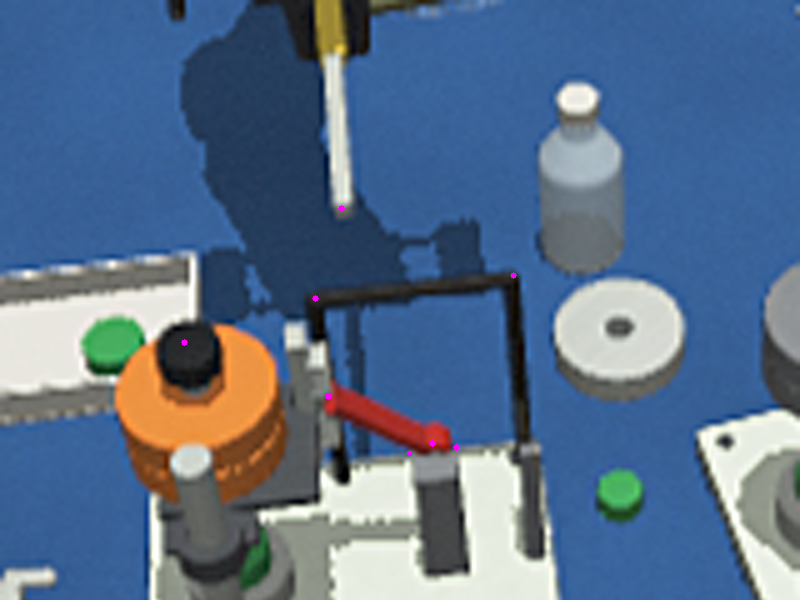

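View pics/g2.png

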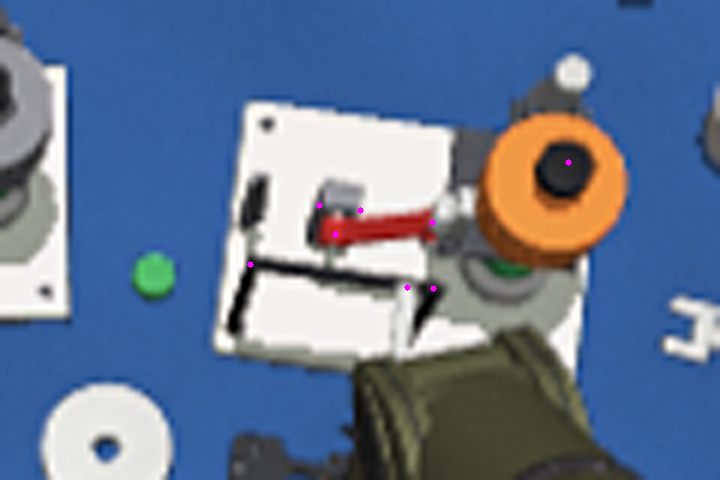

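```bash
cat > rel.py <<'E'
from st import *
def relT():
    s=r.get_state();T=wpose(s)
    tip=T[:3,:3]@[.147,0,.150]+T[:3,3]
    c,sn=np.cos(YAW),np.sin(YAW)
    Rz=np.array([[c,-sn,0],[sn,c,0],[0,0,1]])
    print('clk',round(s['clock'],2),'tip rel pivot mm',(Rz.T@(tip-pv(0,0,0))*1000).round(1),'F',s['contact_force'].round(1),'q',s['q'].round(2),'yaw err',np.degrees(np.arctan2(T[1,2],T[0,2])-YAW).round(2),'tilt',T[2,1:].round(4))
E
python3 -c "
from rel import *
relT()"
```

```text
clk 7.08 tip rel pivot mm [-63.5 -31.3 133.7] F [ 0.6  0.1 -2.1] q [ 0.43  0.45 -0.38  2.25  0.35  0.49  1.24] yaw err 0.26 tilt [ 0.0007 -0.0009  0.3859]
```

>>> carry_out(targets="0 0 -1 -12 0;0 20 0 0 0;0 25 0 0 0;0 25 0 0 0;0 25 0 0 0;0 20 0 0 0;0 11 0 0 0;0 0 0 0 0;0 0 0 0 0")

```text
clock: 7.83
tool_pos: [0.3621, -0.1106, 0.2681]
eef_rot: [0.039, 0.707, -0.038, 0.705]
contact_force: [1.1, 0.0, -2.2]
opening: 0.174
```

```bash
python3 - <<'E'
from rel import *
relT()
p,d=eyes.snapshot('scene');cv2.imwrite('pics/i_s.png',p)
crop(p,180,180,340,300,5,'pics/i1.png')
E
```

```text
clk 7.83 tip rel pivot mm [-73.5 -32.6  15.6] F [ 1.1  0.  -2.2] q [ 0.21  0.71 -0.05  2.41  0.84  0.04  0.79] yaw err 0.29 tilt [ 0.001  -0.0033  0.2681]
```

View pics/i1.png

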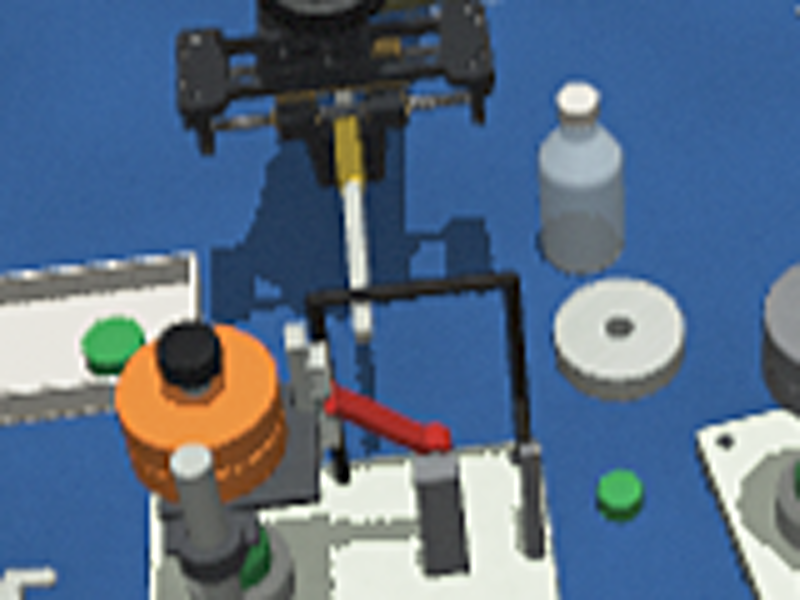

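>>> carry_out(targets="0 0 0 15 0;0 0 0 15 0;0 4 0 5 0;0 3 0 0 0;0 0 0 0 0;0 0 0 0 0")

```text
clock: 8.38
tool_pos: [0.3952, -0.1156, 0.261]
eef_rot: [0.04, 0.708, -0.04, 0.704]
contact_force: [-0.4, -0.5, -1.7]
opening: 0.171
```

```bash
python3 - <<'E'
from rel import *
relT()
E
```

```text
clk 8.38 tip rel pivot mm [-40.4 -34.6   8.2] F [-0.4 -0.5 -1.7] q [ 0.28  0.74 -0.17  2.31  0.81  0.16  0.8 ] yaw err 0.07 tilt [-0.0006 -0.0055  0.261 ]
```

>>> carry_out(targets="0 0 1 12 0;0 0 0 12 0;0 0 0 12 0;0 0 0 10 0;0 0 0 5 0;0 0 0 0 0;0 0 0 0 0")

```text
clock: 8.97
tool_pos: [0.4462, -0.1204, 0.2608]
eef_rot: [0.04, 0.708, -0.04, 0.704]
contact_force: [-0.5, -0.4, -1.3]
opening: 0.177
```

```bash
python3 - <<'E'
from rel import *
relT()
p,d=eyes.snapshot('scene');cv2.imwrite('pics/j_s.png',p)
crop(p,200,200,320,290,6,'pics/j1.png')
E
```

```text
clk 8.97 tip rel pivot mm [ 10.9 -33.5   8. ] F [-0.5 -0.4 -1.3] q [ 0.36  0.77 -0.32  2.16  0.74  0.33  0.87] yaw err 0.07 tilt [-0.0005 -0.0051  0.2608]
```

View pics/j1.png

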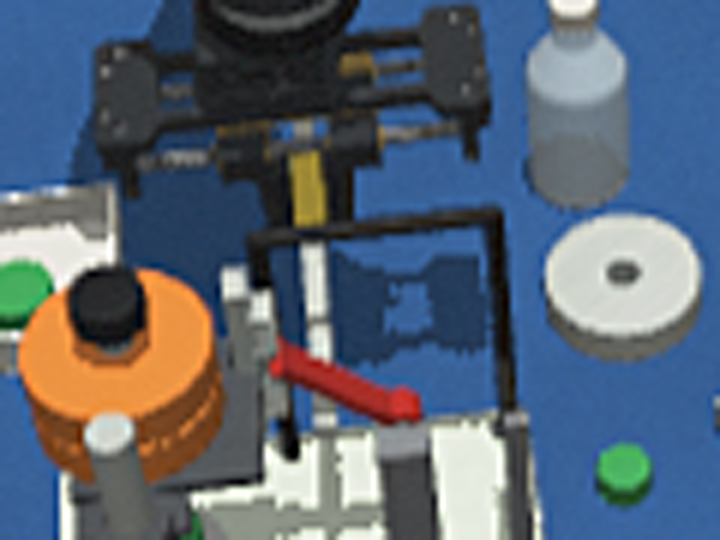

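>>> carry_out(targets="0 -5 0 0 0;0 -5 0 0 0;0 -3.5 3 0 0;0 -3.5 3 0 0;0 -3.5 3 0 0;0 -2 4 0 0;0 -2 4 0 0;0 -2 4 0 0;0 -2 4 0 0;0 0 0 0 0")

```text
clock: 9.85
tool_pos: [0.4504, -0.0944, 0.2898]
eef_rot: [0.04, 0.707, -0.039, 0.705]
contact_force: [0.1, 0.3, -0.9]
opening: 0.173
```

```bash
python3 - <<'E'
from rel import *
relT()
p,d=eyes.snapshot('scene');cv2.imwrite('pics/k_s.png',p)
crop(p,200,200,320,290,6,'pics/k1.png')
E
```

```text
clk 9.85 tip rel pivot mm [12.5 -6.7 37.5] F [ 0.1  0.3 -0.9] q [ 0.35  0.71 -0.39  2.15  0.67  0.41  0.87] yaw err 0.17 tilt [ 0.0009 -0.0025  0.2898]
```

View pics/k1.png

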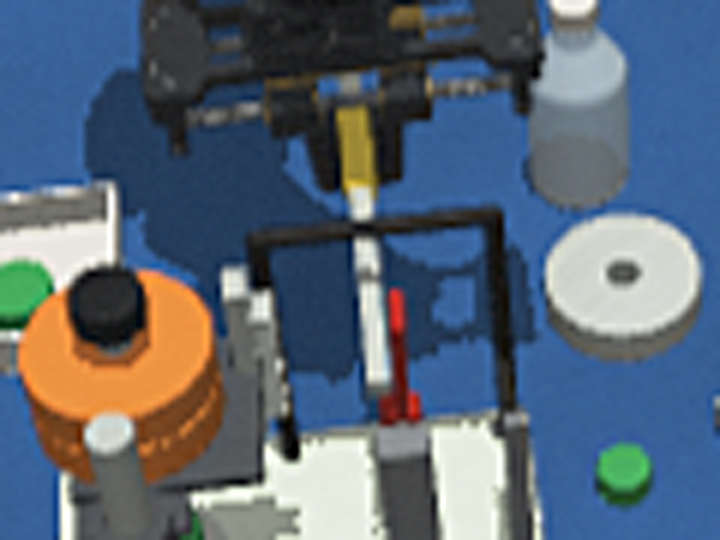

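Pawl stands about upright, the rod on its left side. Continue over.

>>> carry_out(targets="0 -0.5 4 0 0;0 0 4 0 0;0 0 4 0 0;0 0 4 0 0;0 0 3 0 0;0 0 0 0 0;0 0 0 0 0;0 0 0 0 0")

```text
clock: 10.57
tool_pos: [0.4522, -0.0769, 0.2899]
eef_rot: [0.04, 0.707, -0.04, 0.705]
contact_force: [0.2, -1.0, -2.0]
opening: 0.175
```

```bash
python3 - <<'E'
from rel import *
relT()
p,d=eyes.snapshot('scene');cv2.imwrite('pics/l_s.png',p)
crop(p,200,200,320,290,6,'pics/l1.png')
E
```

```text
clk 10.57 tip rel pivot mm [12.1 10.4 37.4] F [ 0.2 -1.  -2. ] q [ 0.31  0.71 -0.38  2.15  0.67  0.4   0.84] yaw err 0.06 tilt [-0.0004 -0.0036  0.2899]
```

View pics/l1.png

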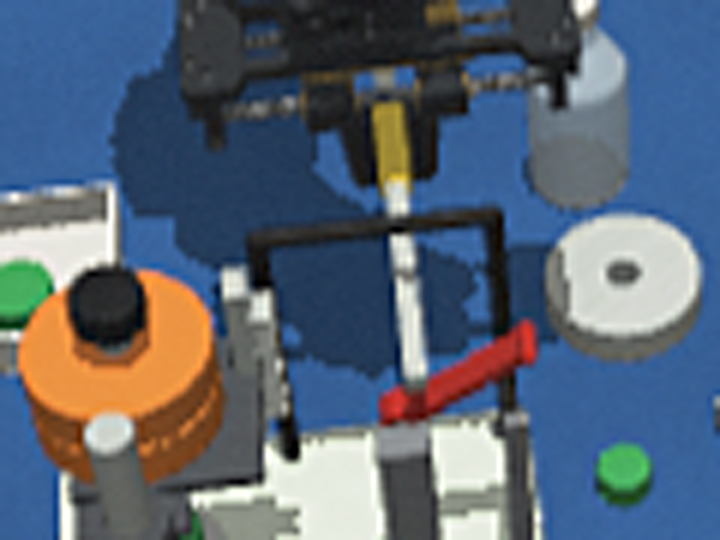

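>>> carry_out(targets="0 0 -10 0 0;0 0 -15 -10 0;0 0 0 -20 0;0 0 0 -20 0;0 0 0 -15 0;0 0 0 -10 0;0 0 0 0 0")

```text
clock: 11.2
tool_pos: [0.3725, -0.0939, 0.2903]
eef_rot: [0.04, 0.709, -0.041, 0.703]
contact_force: [0.2, 0.2, -2.0]
opening: 0.174
```

```bash
python3 - <<'E'
from rel import *
relT()
E
```

```text
clk 11.2 tip rel pivot mm [-65.7 -15.9  37.2] F [ 0.2  0.2 -2. ] q [ 0.27  0.66 -0.22  2.37  0.79  0.19  0.76] yaw err 0.03 tilt [-0.0019 -0.0072  0.2903]
```

>>> carry_out(targets="0 -20 0 -3 0;0 -30 0 -2 0;0 -30 0 0 0;0 -15 0 0 0;0 0 22 -2 0;0 0 35 -4.4 0;0 0 35 -4.4 0;0 0 35 -4.4 0;0 0 35 -4.4 0;0 0 35 -4.4 0;0 0 35 -4.4 0;0 0 35 -4.4 0;0 0 35 -4.4 0;0 0 35 -4.4 0;0 0 25 -2 0;0 0 15 0 0;0 0 0 0 0")

```text
clock: 12.62
tool_pos: [0.3702, 0.2908, 0.3859]
eef_rot: [0.041, 0.707, -0.037, 0.705]
contact_force: [0.3, 0.2, -2.9]
opening: 0.173
```

>>> carry_out(targets="0 0 0 0 -0.1168;0 0 0 0 -0.1168;0 0 0 0 -0.1168;0 0 0 0 -0.1168;0 0 0 0 -0.1168;0 0 0 0 -0.1168;0 0 0 0 -0.1168;0 0 0 0 -0.1168;0 0 0 0 -0.1168;0 0 0 0 -0.1168;0 0 0 0 -0.1168;0 0 0 0 0;0 0 0 0 0")

```text
clock: 13.7
tool_pos: [0.3703, 0.2857, 0.3852]
eef_rot: [-0.389, 0.592, 0.39, 0.589]
contact_force: [0.8, 0.4, -1.3]
opening: 0.172
```

```bash
cat > hm.py <<'E'
from h import *
H=np.load('pics/home_T.npy')
def hm():
    s=r.get_state();T=wpose(s)
    print('clk',round(s['clock'],2),'to home in tool mm',(T[:3,:3].T@(H[:3,3]-T[:3,3])*1000).round(1),'turn',R.from_matrix(T[:3,:3].T@H[:3,:3]).as_rotvec().round(4),'F',s['contact_force'].round(1),'q',s['q'].round(2),'op',round(s['opening'],3))
    return T
E
python3 - <<'E'
from hm import *
T=hm();np.save('pics/m_T.npy',T)
for n in ('wrist','scene','top'):
    p,d=eyes.snapshot(n);cv2.imwrite(f'pics/m_{n}.png',p)
crop('pics/m_scene.png',200,160,460,310,3,'pics/m1.png')
E
```

```text
clk 13.7 to home in tool mm [187.9   2.4   0.2] turn [-0.0049 -0.0022 -0.0034] F [ 0.8  0.4 -1.3] q [-0.2   0.65 -0.9   2.03  0.71  0.81  1.22] op 0.172
```

View pics/m_wrist.png

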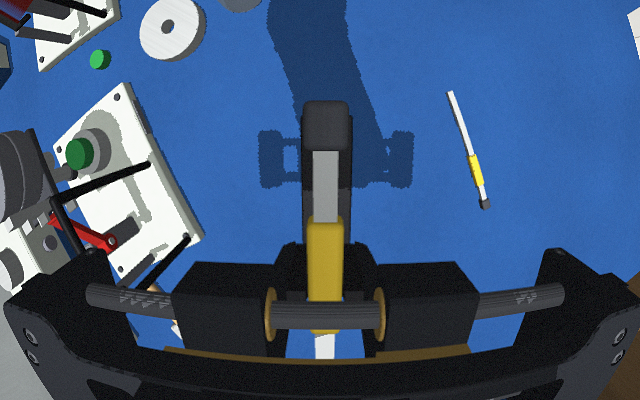

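View pics/m1.png

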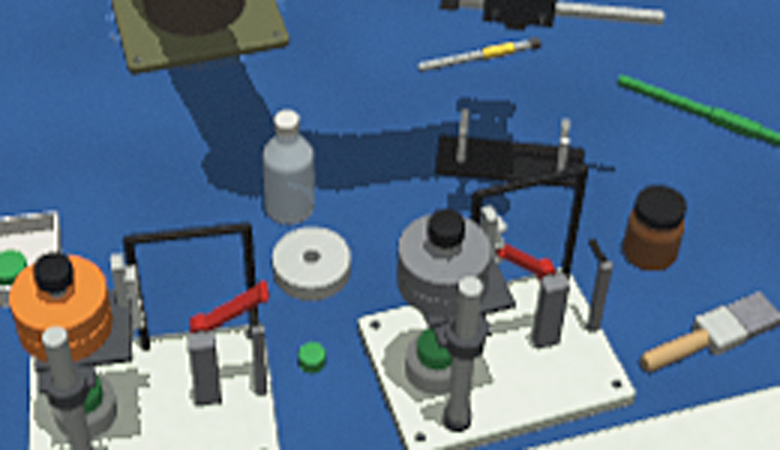

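>>> carry_out(targets="0 25 2.4 0 -0.005;0 30 0 0 0;0 30 0 0 0;0 25 0 0 0;0 20 0 0 0;0 15 0 0 0;0 0 0 0 0;0 0 0 0 0")

```text
clock: 14.52
tool_pos: [0.3668, 0.2881, 0.2402]
eef_rot: [-0.392, 0.59, 0.393, 0.587]
contact_force: [0.6, 0.3, -3.5]
opening: 0.174
```

```bash
python3 - <<'E'
from hm import *
T=hm()
p,d=eyes.snapshot('wrist');cv2.imwrite(f'pics/n.png',p)
crop(p,260,80,390,300,3,'pics/n1.png')
E
```

```text
clk 14.52 to home in tool mm [42.9 -1.2 -0.9] turn [ 0.0048 -0.0023 -0.0033] F [ 0.6  0.3 -3.5] q [-0.39  0.86 -0.62  2.15  1.12  0.51  0.86] op 0.174
```

View pics/n1.png

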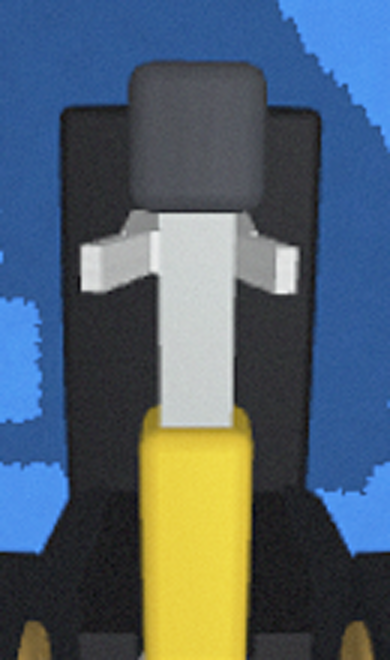

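>>> carry_out(targets="0 10 -1.2 -0.9 0.005;0 10 0 0 0;0 10 0 0 0;0 5 0 0 0;0 0 0 0 0;0 0 0 0 0")

```text
clock: 15.07
tool_pos: [0.3677, 0.2869, 0.206]
eef_rot: [-0.39, 0.59, 0.392, 0.589]
contact_force: [0.0, 0.6, -3.0]
opening: 0.171
```

```bash
python3 - <<'E'
from hm import *
T=hm()
E
```

```text
clk 15.07 to home in tool mm [ 8.8  0.2 -0.3] turn [-0.     -0.0002 -0.0028] F [ 0.   0.6 -3. ] q [-0.43  0.92 -0.54  2.16  1.26  0.44  0.73] op 0.171
```

>>> carry_out(targets="0 3 0 0 0;0 3 0 0 0;0 2.5 0 0 0;0 0 0 0 0;0 0 0 0 0")

```text
clock: 15.48
tool_pos: [0.3676, 0.2867, 0.1971]
eef_rot: [-0.39, 0.59, 0.392, 0.589]
contact_force: [-0.1, -0.5, 3.8]
opening: 0.172
```

```bash
python3 - <<'E'
from hm import *
T=hm()
p,d=eyes.snapshot('wrist');cv2.imwrite(f'pics/o.png',p)
crop(p,260,80,390,300,3,'pics/o1.png')
E
```

```text
clk 15.48 to home in tool mm [-0.1  0.1 -0.1] turn [ 0.0002 -0.0006 -0.0026] F [-0.1 -0.5  3.8] q [-0.45  0.93 -0.52  2.16  1.3   0.42  0.69] op 0.172
```

View pics/o1.png

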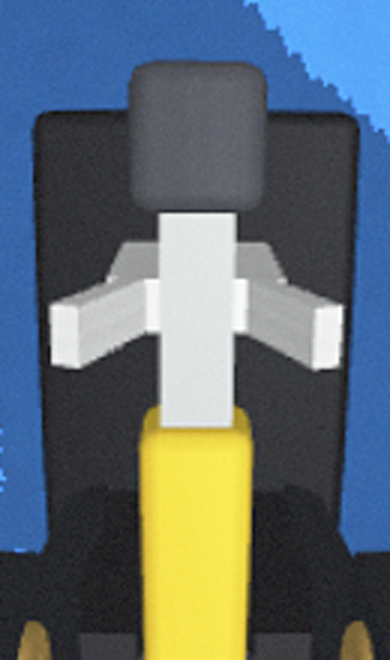

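>>> carry_out(targets="0.25 0 0 0 0;0.4 0 0 0 0;0.6 0 0 0 0;0.6 0 0 0 0;0.6 0 0 0 0;0.6 0 0 0 0;0.6 0 0 0 0;0.6 0 0 0 0")

```text
clock: 16.2
tool_pos: [0.3675, 0.2866, 0.1968]
eef_rot: [-0.39, 0.59, 0.392, 0.588]
contact_force: [-0.1, 0.4, 0.9]
opening: 0.602
```

>>> carry_out(targets="0.6 -20 0 0 0;0.6 -30 0 0 0;0.6 -30 0 0 0;0.6 -30 0 0 0;0.6 -30 0 0 0;0.6 -35 0 0 0;0.6 -35 0 0 0;0.6 0 0 0 0")

```text
clock: 16.87
tool_pos: [0.3685, 0.2883, 0.4121]
eef_rot: [-0.389, 0.587, 0.392, 0.592]
contact_force: [-0.3, 0.8, -0.6]
opening: 0.603
```

```bash
python3 - <<'E'
from hm import *
T=hm();print(T.round(4))
for n in ('wrist','scene'):
    p,d=eyes.snapshot(n);cv2.imwrite(f'pics/p_{n}.png',p)
crop('pics/p_wrist.png',275,100,375,310,3,'pics/p1.png')
crop('pics/p_scene.png',320,160,480,260,5,'pics/p2.png')
E
```

```text
clk 16.87 to home in tool mm [214.9   0.4  -3.6] turn [0.0001 0.0079 0.0002] F [-0.3  0.8 -0.6] q [-0.18  0.61 -0.92  2.    0.65  0.85  1.28] op 0.603
[[ 3.300e-03 -9.212e-01  3.890e-01  3.685e-01]
 [ 7.400e-03  3.890e-01  9.212e-01  2.883e-01]
 [-1.000e+00 -2.000e-04  8.100e-03  4.121e-01]
 [ 0.000e+00  0.000e+00  0.000e+00  1.000e+00]]
```

View pics/p1.png

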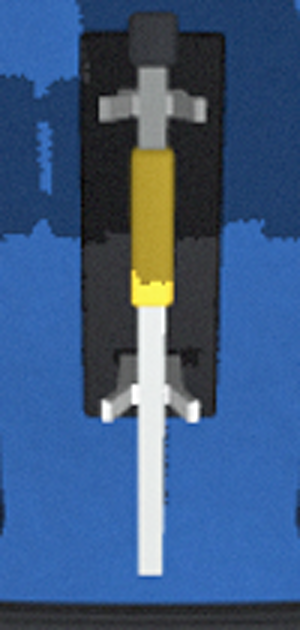

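View pics/p2.png

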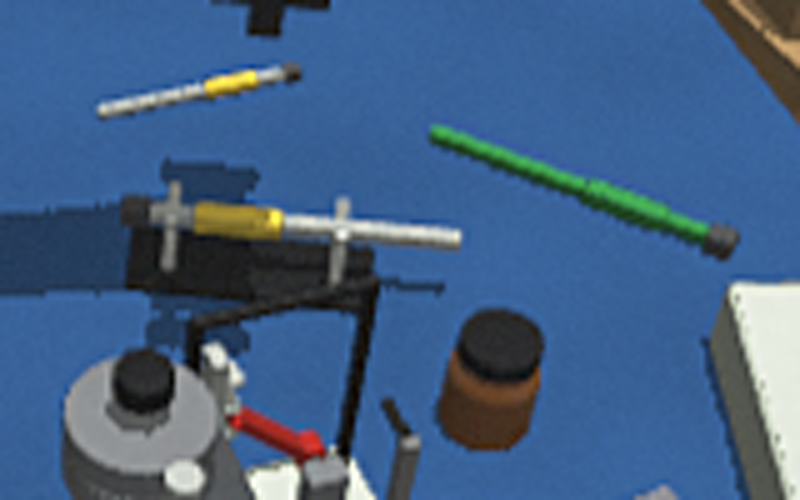

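>>> carry_out(targets="0 -30 0 0 0.1168;0 -30 0 0 0.1168;0 0 0 0 0.1168;0 0 0 0 0.1168;0 0 0 0 0.1168;0 0 0 0 0.1168;0 0 0 0 0.1168;0 0 0 0 0.1168;0 0 0 0 0.1168;0 0 0 0 0.1168;0 0 0 0 0.1168;0 0 0 0 0", force=20)

```text
clock: 17.97
tool_pos: [0.3682, 0.2861, 0.4655]
eef_rot: [0.04, 0.708, -0.042, 0.704]
contact_force: [0.4, -0.7, 0.7]
opening: 0.004
```

>>> carry_out(targets="0 0 -20 12 0;0 0 -30 18 0;0 0 -30 18 0;0 0 -30 18 0;0 0 -30 18 0;0 0 -30 18 0;0 0 -30 18 0;0 0 -30 18 0;0 0 -30 18 0;0 0 -30 18 0;0 0 -30 18 0;0 0 -30 18 0;0 0 -30 18 0;0 0 -30 18 0;0 0 -30 18 0;0 0 -20 10 0;0 0 0 0 0;0 0 0 0 0")

```text
clock: 19.47
tool_pos: [0.5883, -0.2029, 0.464]
eef_rot: [0.04, 0.708, -0.04, 0.704]
contact_force: [0.3, 1.3, -0.8]
opening: 0.005
```

```bash
cat > kn.py <<'E'
from st import *
def kn():
    s=r.get_state();T=wpose(s);K=S(0,-.055,.245)
    print('clk',round(s['clock'],2),'knobtop from tips, tool mm',((T[:3,:3].T@(K-T[:3,3])-[.166,0,0])*1000).round(1),'tipz',round((T[:3,3]+T[:3,0]*.166)[2],4),'F',s['contact_force'].round(1),'q',s['q'].round(2),'op',round(s['opening'],3))
    return T
E
python3 - <<'E'
from kn import *
T=kn();np.save('pics/q_T.npy',T);print(T.round(3))
for n in ('wrist','scene','top'):
    p,d=eyes.snapshot(n);cv2.imwrite(f'pics/q_{n}.png',p)
crop('pics/q_scene.png',160,160,320,280,5,'pics/q1.png')
E
```

```text
clk 19.47 knobtop from tips, tool mm [ 52.9 -18.7  11.2] tipz 0.298 F [ 0.3  1.3 -0.8] q [ 0.56  0.67 -0.56  1.48  0.38  1.11  1.38] op 0.005
[[-0.007  0.114  0.994  0.588]
 [ 0.001  0.994 -0.114 -0.203]
 [-1.     0.    -0.007  0.464]
 [ 0.     0.     0.     1.   ]]
```

View pics/q1.png

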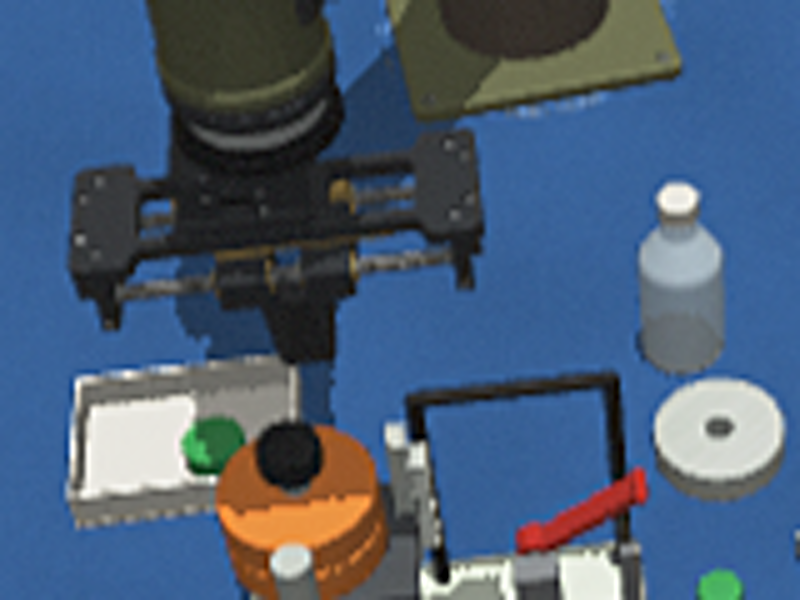

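View pics/q_wrist.png

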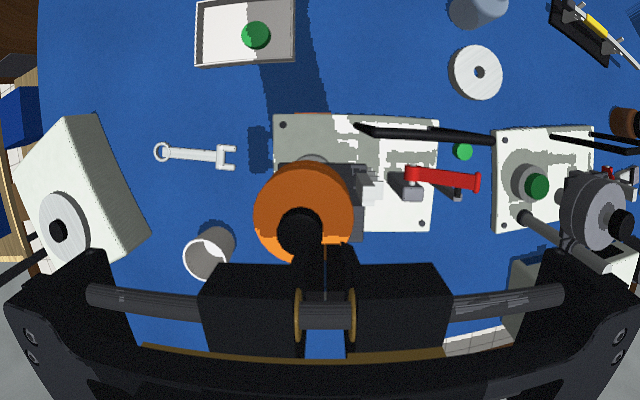

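```bash
python3 - <<'E'
from st import *
T=np.load('pics/q_T.npy');p=cv2.imread('pics/q_wrist.png')
b=cv2.resize(p[150:280,240:370],None,fx=6,fy=6,interpolation=cv2.INTER_CUBIC)
b=cv2.convertScaleAbs(b,alpha=1.8,beta=30)
K=S(0,-.055,.243)
for i in range(36):
    a=i*np.pi/18;u,v=wproj(T,K+[.017*np.cos(a),.017*np.sin(a),0]);cv2.circle(b,(int((u+.5-240)*6),int((v+.5-150)*6)),2,(255,0,255),-1)
b=cv2.resize(b,(600,600))
cv2.imwrite('pics/q3.png',b)
c=cv2.imread('pics/q_scene.png');c=cv2.resize(c[220:300,190:270],None,fx=7,fy=7,interpolation=cv2.INTER_CUBIC)
c=cv2.convertScaleAbs(c,alpha=1.8,beta=30)
for i in range(36):
    a=i*np.pi/18;u,v=proj('scene',K+[.017*np.cos(a),.017*np.sin(a),0]);cv2.circle(c,(int((u+.5-190)*7),int((v+.5-220)*7)),2,(255,0,255),-1)
cv2.imwrite('pics/q4.png',c)
E
```

```text
(no output)
```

View pics/q3.png

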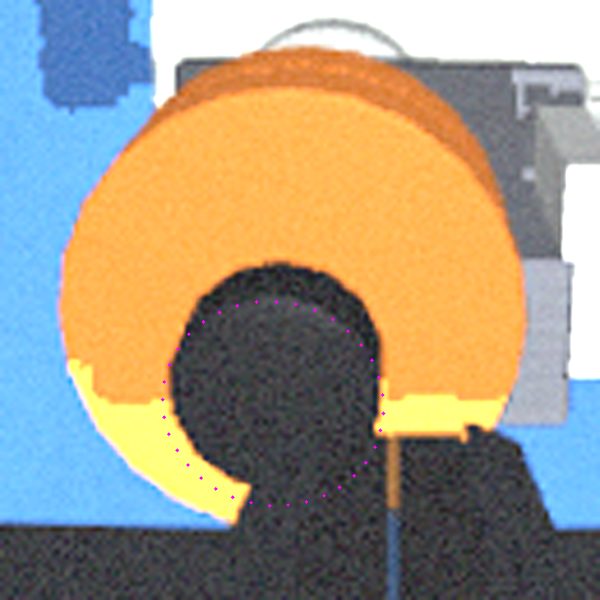

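View pics/q4.png

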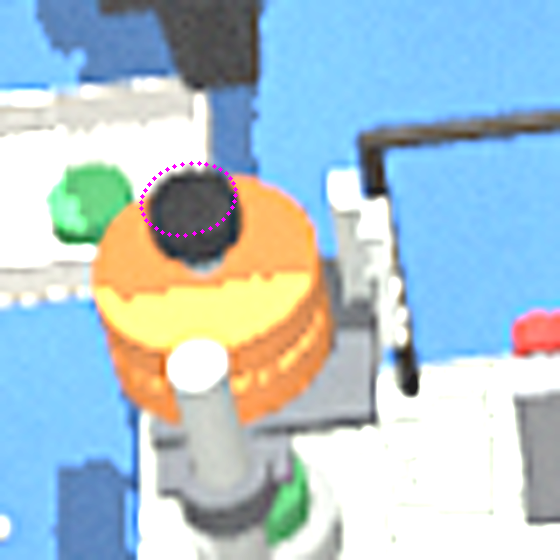

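>>> carry_out(targets="0 0 -17 11 0;0 15 0 0 0;0 15 0 0 0;0 10 0 0 0;0 0 0 0 0;0 0 0 0 0")

```text
clock: 20.12
tool_pos: [0.5973, -0.2186, 0.4258]
eef_rot: [0.04, 0.708, -0.039, 0.704]
contact_force: [-0.1, -0.3, 0.4]
opening: 0.002
```

```bash
python3 - <<'E'
from kn import *
T=kn()
for n in ('wrist','scene'):
    p,d=eyes.snapshot(n);cv2.imwrite(f'pics/s_{n}.png',p)
a=cv2.imread('pics/s_scene.png')[200:300,170:290];b=cv2.imread('pics/s_wrist.png')[200:300,240:360]
cv2.imwrite('pics/s1.png',cv2.resize(np.hstack([a,b]),None,fx=3.3,fy=3.3,interpolation=cv2.INTER_CUBIC))
E
```

```text
clk 20.12 knobtop from tips, tool mm [14.8 -4.2 -0.2] tipz 0.2598 F [-0.1 -0.3  0.4] q [ 0.57  0.72 -0.55  1.49  0.41  1.05  1.38] op 0.002
```

View pics/s1.png

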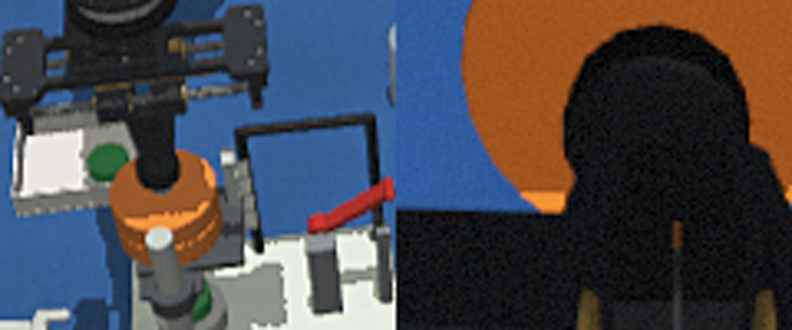

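>>> carry_out(targets="0 5 -3 0 0;0 4 0 0 0;0 3 0 0 0;0 2 0 0 0;0 2 0 0 0;0 2 0 0 0;0 2 0 0 0;0 0 0 0 0")

```text
clock: 20.88
tool_pos: [0.597, -0.2226, 0.4064]
eef_rot: [0.04, 0.707, -0.04, 0.705]
contact_force: [-1.8, 0.9, 2.8]
opening: 0.006
```

```bash
python3 - <<'E'
from kn import *
T=kn()
E
```

```text
clk 20.88 knobtop from tips, tool mm [-4.6 -0.1 -0.6] tipz 0.2404 F [-1.8  0.9  2.8] q [ 0.57  0.74 -0.54  1.51  0.42  1.01  1.38] op 0.006
```

In contact at about 0.2425. Push slowly.

>>> carry_out(targets="0 2 0 0 0;0 2 0 0 0;0 2 0 0 0;0 2 0 0 0;0 2 0 0 0;0 2 0 0 0;0 2 0 0 0;0 2 0 0 0")

```text
clock: 21.55
tool_pos: [0.5969, -0.2225, 0.3909]
eef_rot: [0.04, 0.707, -0.04, 0.705]
contact_force: [-2.0, 0.0, 6.7]
opening: 0.008
```

```bash
python3 - <<'E'
from kn import *
T=kn()
E
```

```text
clk 21.55 knobtop from tips, tool mm [-20.1  -0.1  -0.6] tipz 0.2249 F [-2.   0.   6.7] q [ 0.56  0.76 -0.53  1.53  0.44  0.97  1.36] op 0.008
```

>>> carry_out(targets="0 2 0 0 0;0 2 0 0 0;0 2 0 0 0;0 2 0 0 0;0 2 0 0 0;0 2 0 0 0;0 2 0 0 0;0 2 0 0 0;0 2 0 0 0;0 2 0 0 0;0 2 0 0 0;0 2 0 0 0;0 1 0 0 0")

```text
clock: 22.63
tool_pos: [0.5969, -0.2226, 0.3657]
eef_rot: [0.04, 0.707, -0.04, 0.705]
contact_force: [-1.7, 0.7, 6.6]
opening: 0.006
```

>>> carry_out(targets="0 1 0 0 0;0 1 0 0 0;0 1 0 0 0;0 0 0 0 0")

```text
clock: 22.97
tool_pos: [0.5969, -0.2226, 0.3626]
eef_rot: [0.04, 0.707, -0.04, 0.705]
contact_force: [-3.0, 0.3, 5.7]
opening: 0.006
```

```bash
python3 - <<'E'
from kn import *
T=kn()
E
```

```text
clk 22.97 knobtop from tips, tool mm [-48.4  -0.   -0.7] tipz 0.1966 F [-3.   0.3  5.7] q [ 0.56  0.79 -0.51  1.56  0.46  0.92  1.34] op 0.006
```

>>> carry_out(targets="0 0.7 0 0 0;0 0.7 0 0 0;0 0 0 0 0")

```text
clock: 23.22
tool_pos: [0.5969, -0.2226, 0.3615]
eef_rot: [0.04, 0.707, -0.04, 0.705]
contact_force: [-2.1, 0.5, 6.7]
opening: 0.009
```

>>> carry_out(targets="0 0.7 0 0 0;0 0.7 0 0 0;0 0 0 0 0")

```text
clock: 23.47
tool_pos: [0.5969, -0.2225, 0.3615]
eef_rot: [0.04, 0.707, -0.041, 0.705]
contact_force: [-4.8, 0.1, 14.5]
opening: 0.004
```

>>> carry_out(targets="0 0.7 0 0 0;0 0 0 0 0;0 0 0 0 0")

```text
clock: 23.72
tool_pos: [0.5968, -0.2224, 0.3615]
eef_rot: [0.04, 0.707, -0.041, 0.705]
contact_force: [-6.8, 1.7, 18.9]
opening: 0.004
```

>>> carry_out(targets="0 -4 0 0 0;0 -15 0 0 0;0 -30 0 0 0;0 -30 0 0 0;0 -30 0 0 0;0 -20 0 -20 0;0 0 20 -30 0;0 0 0 -30 0;0 0 0 -30 0;0 0 0 -30 0;0 0 0 -20 0;0 0 0 0 0")

```text
clock: 24.72
tool_pos: [0.4369, -0.1844, 0.4878]
eef_rot: [0.04, 0.709, -0.041, 0.703]
contact_force: [-0.0, 0.5, 0.0]
opening: 0.005
```

```bash
python3 - <<'E'
from kn import *
T=kn()
for n in ('scene','top'):
    p,d=eyes.snapshot(n);cv2.imwrite(f'pics/z_{n}.png',p)
crop('pics/z_scene.png',160,200,320,320,5,'pics/z1.png')
E
```

```text
clk 24.72 knobtop from tips, tool mm [ 75.6 -19.3 164.1] tipz 0.3218 F [-0.   0.5  0. ] q [ 0.72  0.43 -0.62  1.87  0.31  0.94  1.41] op 0.005
```

View pics/z1.png

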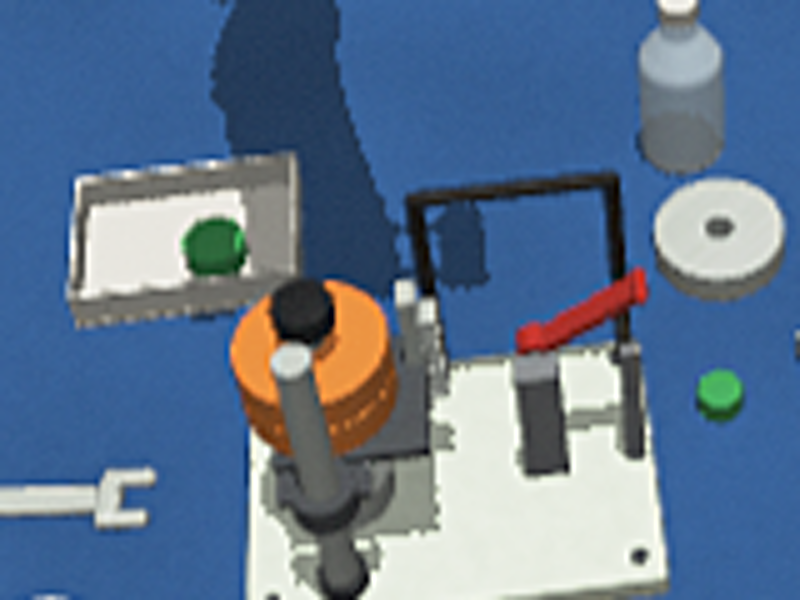

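View pics/z_scene.png

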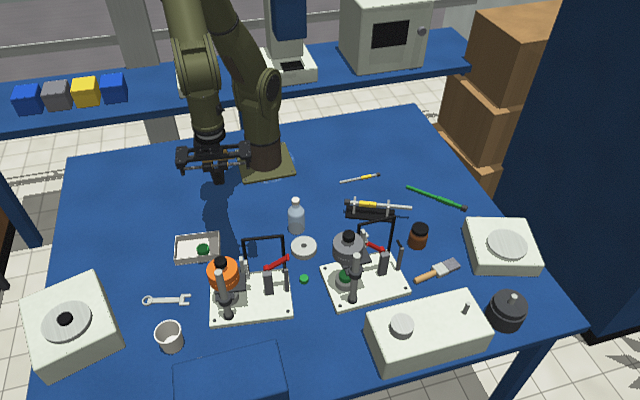

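Load is down, the pawl is thrown back, the rod is in its cradle and everything else is unmoved. Handing in.

```bash
python3 -c "
from plant import r
print(r.finish_job())"
```

```text
the job is handed in; nothing more can be done
None
```

The job is done and was handed in at about 25 s of the 72 s allowed.

- **Rod:** I took the large yellow-handled rod from its cradle and left the green rod and the small yellow one alone. It went back to within 0.2 mm of where I had gripped it. A 3.8 N upward reaction showed it seated, and the wrist and scene pictures show it home.
- **Pawl:** I passed the rod through the guard hoop and lifted the orange stand's red pawl up and over. It was still at its far stop in the final picture, and the gripper never touched it.
- **Load:** I pushed the knob down with closed fingertips at 6 to 7 N. Motion stopped with the fingertips at 195.5 mm (195 mm expected) while the force rose to 19 N vertically, so the load is on its end stop. The final picture shows it down.
- **Last look:** The grey stand and the loose items look unmoved in the final scene picture. I compared them by eye and did not measure them. The arm stood clear.

Two checks disagreed:

- **Knob position:** the stand fit and the camera views of the knob differed by 2 to 3 mm, and I centred the fingers by the wrist view.
- **Joint 6:** it reached its lower limit (reading 0.04 rad) for a moment on the first descent in front of the hoop. The arm stopped short there, and I moved forward before going lower.

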